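# Pull the grinder's clogged dust filter

### The job

Move the pink abrasive disc off the flap of the green dust box into the blue tray, then swing the flap up past upright so that it stands open. Draw the orange filter plate out of the box and finish still holding it in the gripper, upright and still, over the middle of the white catch plate with its lower edge at least 10 cm above the bench. Leave the grey filter in its slot, the flap open, the disc in the tray and the tools and containers on the bench where they are.

Things in the scene. Friction and masses are not known exactly. Their poses are not given: they have to be found in the camera images.
- dustbox: Green open-topped box fixed mid-bench, 130 (x) x 180 (y) x 110 mm high, walls and floor 5 mm, yaw up to 0.25 rad; black hose stub 50 mm out of its +y side. Origin: centre of its underside; front faces its -x. Under the flap two upright slots at y = +38 and -38 mm hold one filter plate each; guide ribs only at the plates' ends, up to 65 mm above the underside
- flap (a joint): Hinge of the flap, rad: 0 = shut (flat), grows as the front edge is lifted up and over towards +x of the box, 1.57 = upright, stop at 1.9. Stiff hinge: it stays wherever it is left; about 4 N at the handle moves it. The flap is an aluminium sheet 134 x 184 x 6 mm, its top face 116 mm above the bench when shut, 0.2 kg
- flap_handle (a point): Point in the black grip fin on the flap: 24 mm above the flap's top face, 10 mm below the fin's top. Fin 26 (box x) x 14 (box y) x 34 mm high, centred 17 mm from the flap's front edge; pinch across the 14 mm from above, it can turn between the pads. Shut, this point lies 116 mm from the hinge line towards -x of the box and 30 mm above it. Turns with the flap
- flap_hinge (a point): Middle of the hinge line, on the box's far (+x) upper edge, 65 mm along +x of the box from its centre and 110 mm above the bench; the hinge line runs along y of the box
- disc: Pink abrasive disc (small grinding wheel), 46 mm across, 8 mm thick, 12 mm bore, about 30 g, lying flat on the shut flap, behind the fin, its underside 116 mm above the bench. Origin: centre of its underside, z up
- tray: Blue open tray fixed to the bench, 150 x 150 x 25 mm high, wall and floor 4 mm. Origin: centre of its underside. It stands to the left or to the right of the dust box
- catch_plate: White square plate fixed flat to the bench, 170 x 170 x 6 mm, on the other side of the dust box from the tray. Origin: centre of its underside
- orange_filter: Orange-framed, clogged (brown) filter plate upright in one of the two slots, hidden until the flap is open: 112 (x) x 10 (y) x 95 (z) mm, 0.08 to 0.18 kg, x and y along the box's. Origin: centre of its lower edge, 5 mm above the bench in the slot; top edge 10 mm below the box's rim. Play 2 mm each side. Pinch the top across its 10 mm, pull straight up
- orange_filter_top (a point): Middle of the orange filter plate's top edge, 95 mm above its origin
- grey_filter: Grey-framed, clean (white) filter plate of the same size in the other slot; to be left there. Origin: centre of its lower edge
- wrench: Bystander: steel wrench lying beyond the dust box. Origin: middle of its underside
- screwdriver: Bystander: red-handled screwdriver lying between robot and dust box. Origin: middle of its underside
- oil_can: Bystander: red can, 60 mm across, 130 mm high, far left. Origin: centre of its underside
- jar: Bystander: amber jar with steel lid, 64 mm across, 80 mm high, far right. Origin: centre of its underside
- pin_cup: Bystander: dark steel cup with brass-tipped rods, 68 mm across, 170 mm high over all, beyond the box. Origin: centre of its underside
There are look-alikes about, which are no part of the job. What is shaped like the disc but purple or yellow is not meant.

How it is judged:
On the way, in this order (a step that is already met when the one before it is completed fails the run):
1. the pink disc lies let go in the blue tray (x of disc in the frame of tray between -0.055 and 0.055 m and y of disc in the frame of tray between -0.055 and 0.055 m and z of disc in the frame of tray below 0.012 m and contact force between disc and the fingers below 0.05 N), for 0.2 s.
2. the flap is swung up past upright (value of joint flap above 1.5 rad), for 0.2 s.
3. the orange filter is drawn clear of the box, held by the fingers (z of orange_filter in the frame of dustbox above 0.11 m and contact force between orange_filter and the fingers above 1 N), for 0.1 s.
At the end, for the whole second after the job is handed in: Fingers hold the orange filter at rest: under 60 mm sideways from catch plate centre, lower edge over 95 mm up, tilt under 0.35 rad, clear of the box. Flap over 1.4 rad, grey filter within 20 mm of its start, disc let go flat on the tray floor within 55 mm of centre in x and y (all of step 1 and contact force between orange_filter and the fingers above 1 N and horizontal distance between orange_filter_top and catch_plate below 0.06 m and height (world z) of orange_filter above 0.095 m and angle between orange_filter's own z axis and vertical below 0.35 rad and linear speed of orange_filter below 0.05 m/s and contact force between orange_filter and dustbox below 0.05 N and value of joint flap above 1.4 rad and distance of grey_filter from where it was at the start of the episode below 0.02 m); the arm keeps its last pose, push and grip.
It fails at once if the grey filter is pulled up or moved over 30 mm (distance of grey_filter from where it was at the start of the episode above 0.03 m).
It fails at once if a tool or container on the bench is moved over 40 mm (distance of any of wrench, screwdriver, oil_can, jar, pin_cup from where it was at the start of the episode above 0.04 m).
It also fails if it takes over 64 s, if anything falls off the work surface, if the arm or the gripper's body presses on something with over 40 N, if the wrist force passes 120 N, or if a joint passes its speed limit or range.

### The arm

A 7-joint arm with a two-finger parallel gripper is mounted at the origin on the work surface. World frame = base frame: x ahead of the robot, y to its left, z up, the work surface at z = 0. Lengths are in m, angles in rad, forces in N, time in s.
With the tool pointing down it reaches from about 0.425 to 0.875 m from the base axis. Payload 4.7 kg.
Tool frame: the origin (TCP) lies on the centre line of the jaws, within the pads' length; the fingertips stand 22 mm ahead of it and the grasp point (between the pads) lies 3 mm ahead of it (ctrl.tcp_to_tips is the z of the fingertips in the tool frame, in m); z points along the fingers, y is the direction in which the jaws open and shut (so a half turn about z gives the same grasp; the last joint's range is limited). The gripper opens to 87 mm and grips with 3 to 60 N. Pads are 19 mm wide; open, the fingers measure 117 mm over their backs; the gripper's body (75 mm by 190 mm) begins 51 mm behind the grasp point.
Start: joints at [1.221, 0.321, -0.07, 1.45, 0.023, 1.371, -0.057], TCP at [0.231, -0.607, 0.223] pointing down, gripper open.
Joint ranges: [-2.86, 2.86], [-0.3, 2.09], [-1.38, 1.24], [0.06, 2.45], [-1.56, 4.7], [0.09, 2.05], [-2.69, 2.69]. Speed limits (rad/s): [2.57, 2.57, 3.14, 3.14, 3.14, 3.14, 3.14].

### API

Orientations are given as a rotation vector (axis times angle).
In Python, from bench import ctrl, cams gives the robot as it stands.
- The arm moves only by the tool move_arm, never from a script. Its argument "deltas" is a list of rows, each an object with "linear": the shift along the tool's x, y, z as a fraction of full scale, a list of three; "turn": the turn, a rotation vector about the tool's x, y, z as a fraction of full scale, a list of three; "claw": the closure, from 0 (fully open) to 1 (shut). In form: [{"linear": [tx, ty, tz], "turn": [wx, wy, wz], "claw": claw}, ...]. A call has 1 to 20 rows; each row shifts and turns the commanded pose from where the row before left it, along the tool's axes as they then stand; what a row does not reach is not made up. Full scale, the value 1, is 0.03 m for a shift and 4 degrees for a turn. A row lasts 1/12 s, in which the tool goes at most 41.7 mm and 7.16 degrees, less where a joint would pass 70% of its speed; a pose out of reach is approached as far as the arm can. A call with a number of a shift or a turn outside -1 to 1 is refused whole. A call with a gripper value outside its range is refused whole. The fingers move at their own pace and stop on an object; "grip_force" is the grip in N (left out, the last holds). Time passes only in rows, so rows that do not move let the fingers close. It gives the time, the measured TCP pose, the force and the opening at its end, in the units of the state.
- ctrl.get_state(): the state, without advancing time (a new reading comes with each control period).
- cams.get_image(name): name is "scene" or "top"; returns a dict with "image" (420x560x3 uint8, red, green, blue), "K" (3x3 intrinsics, pixels), "world_from_camera" (4x4, takes a point from camera to world coordinates). Camera axes: x right, y down, z forward; pixel columns grow to the right and rows downward; lengths in m; the calibration is good to about 2 mm. A picture is of the moment at which its call begins. There is no depth.
- ctrl.close_job(): hands the job in, once; it reports no verdict.
The state is a dict: "time": time; "joint_positions": joint angles; "qd": joint speeds; "joint_torque": joint torques, N m; "position": TCP position; "tool_rot": TCP orientation; "ft_force": force on the tool from outside, world axes, zero at the start; "torque": the same for the moment, N m; "grip_width": opening from 0.0 (shut) to 1.0 (fully open).
Only numpy, scipy, OpenCV 4.12 (cv2) and the standard library are available. Lean on these libraries where they do the work, as an engineer would, in place of code of your own. Each camera call takes 0.05 s, during which the arm holds its last target. There are 200 camera calls.

## Working session

There is one attempt and no reset: what is moved stays moved. The work goes in short steps, Python scripts to look and compute and a tool call to move; the robot and the scene stay as the last step left them, time stands still between calls to the robot, and variables do not carry over. Pictures are saved under pics/ and viewed, about 8 in all and at most 12, crops included, and the job is handed in when it is done.

Besides the shell and the picture viewer there is one more tool, called after "Call:" as a command line: name --argument value ..., lists and objects as JSON in quotes. move_arm: Moves the arm, as the interface text tells. Shift numbers are shares of 0.03 m and turn numbers shares of 4 degrees, none past 1 either way. Its arguments: {"type":"object","properties":{"deltas":{"type":"array"},"grip_force":{"type":"number"}},"required":["deltas"]}

```bash
mkdir -p pics; ls; cat > h.py <<'E'
import numpy as np, cv2
from bench import ctrl, cams
def shot(name, f):
    d=cams.get_image(name); cv2.imwrite(f'pics/{f}.png', cv2.cvtColor(d['image'],cv2.COLOR_RGB2BGR))
    np.savez(f'pics/{f}.npz', **{k:np.array(d[k]) for k in ('image','K','world_from_camera')}); return d
def load(f): return dict(np.load(f'pics/{f}.npz'))
def ray(d,px,z):
    px=np.atleast_2d(px).astype(float); T=d['world_from_camera']
    r=np.c_[px,np.ones(len(px))]@np.linalg.inv(d['K']).T@T[:3,:3].T
    return T[:3,3]+r*((z-T[2,3])/r[:,2])[:,None]
def proj(d,P):
    T=d['world_from_camera']; c=(np.atleast_2d(P)-T[:3,3])@T[:3,:3]; u=c@d['K'].T; return u[:,:2]/u[:,2:]
E
python3 - <<'E'
from h import *
a=shot('top','top0');b=shot('scene','scene0')
for d in(a,b):print(d['K'].round(1).tolist(),d['world_from_camera'].round(3).tolist())
print(ctrl.get_state())
E
```

```text
pics
[[490.5, 0.0, 281.2], [0.0, 490.5, 212.6], [0.0, 0.0, 1.0]] [[0.028, -0.997, 0.066, 0.488], [-1.0, -0.028, 0.007, 0.014], [-0.005, -0.066, -0.998, 1.127], [0.0, 0.0, 0.0, 1.0]]
[[470.0, 0.0, 281.1], [0.0, 470.0, 205.9], [0.0, 0.0, 1.0]] [[0.977, 0.138, -0.161, 0.756], [0.211, -0.582, 0.785, -0.842], [0.015, -0.801, -0.598, 0.735], [0.0, 0.0, 0.0, 1.0]]
{'time': 0.1, 'joint_positions': array([ 1.22111221,  0.32176288, -0.07005785,  1.45155165,  0.02259391,
        1.37077146, -0.05692348]), 'qd': array([ 0.00206487, -0.00030413, -0.00120042, -0.00335836, -0.00072612,
        0.00132473,  0.00048425]), 'joint_torque': array([ 3.62152678e-04, -4.92571843e+01, -4.05646591e-01, -3.13397813e+01,
       -6.43079868e-02,  3.95189342e-02,  1.02325166e-04]), 'position': array([ 0.23104764, -0.60703123,  0.22186224]), 'tool_rot': array([-3.08814071e+00, -5.67950315e-01,  6.29221162e-04]), 'ft_force': array([-0.52857302, -0.53153127, -0.25012454]), 'torque': array([ 0.04379529, -0.01398093,  0.01574579]), 'grip_width': 1.0008276546714234}
```

View pics/top0.png

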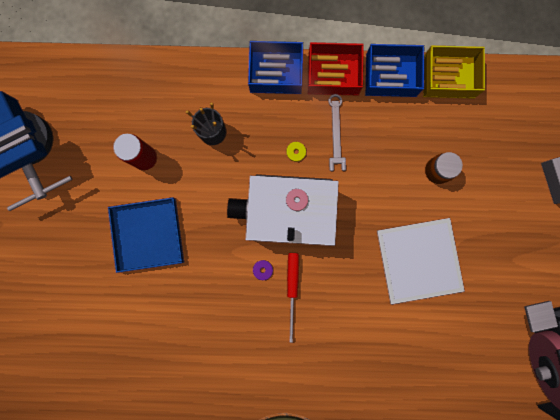

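View pics/scene0.png

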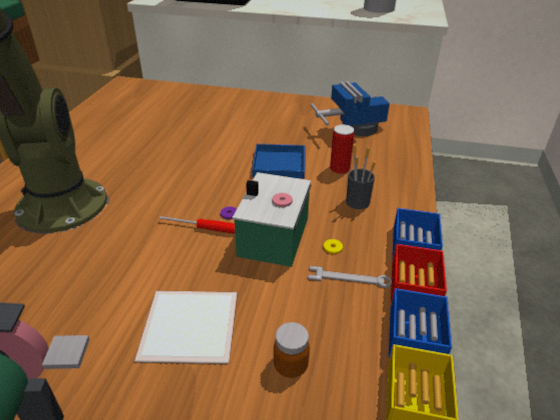

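Top view: the pink disc is at (297,200) on the flap, and the fin is at (291,234). The look-alikes are the yellow disc (296,151) and the purple disc (263,270), both on the bench. The blue tray is at (146,235) and the white plate at (421,261). I choose the pink disc, since it lies on the flap behind the fin.

```bash
cat > m.py <<'E'
from h import *
d=load('top0'); s=load('scene0')
def blob(d,lo,hi,win):
    x0,y0,x1,y1=win; h=cv2.cvtColor(d['image'],cv2.COLOR_RGB2HSV)
    m=cv2.inRange(h,lo,hi); k=np.zeros_like(m);k[y0:y1,x0:x1]=m[y0:y1,x0:x1]
    c=max(cv2.findContours(k,cv2.RETR_EXTERNAL,cv2.CHAIN_APPROX_NONE)[0],key=cv2.contourArea)
    return c
def rect(d,c,z):
    P=ray(d,c[:,0,:],z)[:,:2].astype(np.float32)
    (x,y),(w,h),a=cv2.minAreaRect(P*1000); return round(x),round(y),round(w),round(h),round(a,1)
pink=blob(d,(160,50,120),(179,255,255),(240,170,345,250)); print('disc top',rect(d,pink,.124))
pk2=blob(s,(160,50,120),(179,255,255),(230,170,320,220)); print('disc scene',rect(s,pk2,.124))
fl=blob(d,(0,0,130),(179,60,255),(235,165,350,250)); print('flap',rect(d,fl,.116))
fin=blob(d,(0,0,0),(179,255,60),(275,222,305,246)); print('fin',rect(d,fin,.15), fin[:,0].min(0),fin[:,0].max(0))
f2=blob(s,(0,0,0),(179,255,60),(240,175,265,200)); print('fin scene px',f2[:,0].min(0),f2[:,0].max(0))
tr=blob(d,(100,100,30),(125,255,255),(95,190,195,280)); print('tray@.025',rect(d,tr,.025))
cp=blob(d,(0,0,130),(179,60,255),(370,210,475,310)); print('plate',rect(d,cp,.006))
cp=blob(s,(0,0,130),(179,60,255),(130,280,245,370)); print('plate scene',rect(s,cp,.006))
im=cv2.cvtColor(d['image'],cv2.COLOR_RGB2BGR)[140:290,220:360]
cv2.imwrite('pics/crop.png',cv2.resize(im,None,fx=4,fy=4,interpolation=cv2.INTER_CUBIC))
E
python3 m.py
```

```text
disc top (583, -9, 43, 43, 1.6)
disc scene (588, -13, 44, 45, 13.4)
flap (562, 1, 185, 133, 88.0)
fin (511, 2, 12, 25, 85.8) [287 228] [294 240]
fin scene px [247 181] [257 195]
tray@.025 (504, 327, 149, 152, 10.0)
plate (463, -296, 169, 169, 11.5)
plate scene (468, -298, 169, 170, 11.5)
```

View pics/crop.png

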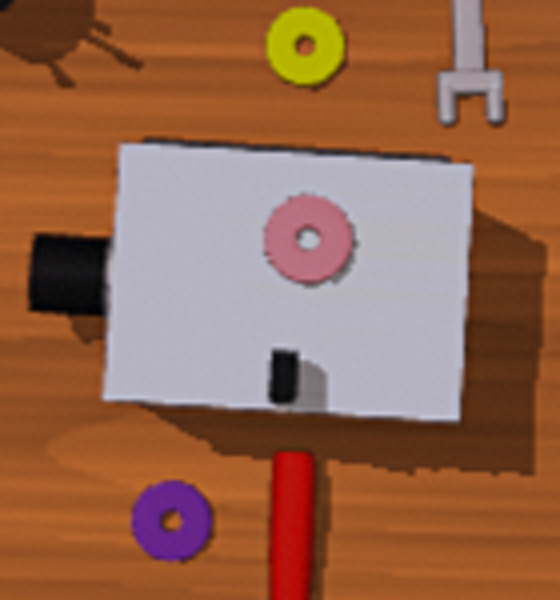

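The crop confirms the pink disc on the flap behind the fin. Disc centre is about (0.585, -0.011), box yaw about -2°, tray (0.504, 0.327) and plate (0.465, -0.297). The measured sizes match those given. Now approaching above the disc.

Call:
move_arm --deltas '[{"linear": [0,0,0],"turn": [0,0,0.95],"claw": 0},{"linear": [0,0,0],"turn": [0,0,0.95],"claw": 0},{"linear": [0,0,0],"turn": [0,0,0.95],"claw": 0},{"linear": [0,0,0],"turn": [0,0,0.95],"claw": 0},{"linear": [0,0,0],"turn": [0,0,0.95],"claw": 0},{"linear": [0,0,0],"turn": [0,0,0.95],"claw": 0},{"linear": [0.5,-0.95,0],"turn": [0,0,0],"claw": 0},{"linear": [0.5,-0.95,0],"turn": [0,0,0],"claw": 0},{"linear": [0.5,-0.95,0],"turn": [0,0,0],"claw": 0},{"linear": [0.5,-0.95,0],"turn": [0,0,0],"claw": 0},{"linear": [0.5,-0.95,0],"turn": [0,0,0],"claw": 0},{"linear": [0.5,-0.95,0],"turn": [0,0,0],"claw": 0},{"linear": [0.5,-0.95,0],"turn": [0,0,0],"claw": 0},{"linear": [0.5,-0.95,0],"turn": [0,0,0],"claw": 0},{"linear": [0.5,-0.95,0],"turn": [0,0,0],"claw": 0},{"linear": [0.5,-0.95,0],"turn": [0,0,0],"claw": 0},{"linear": [0.5,-0.95,0],"turn": [0,0,0],"claw": 0},{"linear": [0.5,-0.95,0],"turn": [0,0,0],"claw": 0},{"linear": [0.5,-0.95,0],"turn": [0,0,0],"claw": 0},{"linear": [0.5,-0.95,0],"turn": [0,0,0],"claw": 0}]'

```text
time: 1.77
position: [0.455, -0.2143, 0.2226]
tool_rot: [3.141, -0.054, -0.001]
ft_force: [-0.3, -0.8, -0.1]
grip_width: 1.001
```

Call:
move_arm --deltas '[{"linear": [0.585,-0.99,0],"turn": [0,0,0],"claw": 0},{"linear": [0.585,-0.99,0],"turn": [0,0,0],"claw": 0},{"linear": [0.585,-0.99,0],"turn": [0,0,0],"claw": 0},{"linear": [0.585,-0.99,0],"turn": [0,0,0],"claw": 0},{"linear": [0.585,-0.99,0],"turn": [0,0,0],"claw": 0},{"linear": [0.585,-0.99,0],"turn": [0,0,0],"claw": 0},{"linear": [0.585,-0.99,0],"turn": [0,0,0],"claw": 0},{"linear": [0,0,0.7],"turn": [0,0,0],"claw": 0},{"linear": [0,0,0.7],"turn": [0,0,0],"claw": 0},{"linear": [0,0,0.6],"turn": [0,0,0],"claw": 0},{"linear": [0,0,0],"turn": [0,0,0],"claw": 0},{"linear": [0,0,0],"turn": [0,0,0],"claw": 0}]'

```text
time: 2.77
position: [0.5837, -0.0124, 0.1618]
tool_rot: [-3.141, 0.054, 0.004]
ft_force: [0.3, -0.3, 1.3]
grip_width: 0.998
```

```bash
python3 - <<'E'
from h import *
d=shot('scene','s1')
p=ctrl.get_state()['position'];print(p)
print(proj(d,[p+[0,0,-.022],[.585,-.011,.12]]))
cv2.imwrite('pics/s1c.png',cv2.resize(cv2.imread('pics/s1.png')[120:280,190:380],None,fx=4,fy=3.7))
E
```

```text
[ 0.58469087 -0.01241415  0.16320001]
[[280.51221383 192.18328549]
 [280.6462429  199.63297094]]
```

View pics/s1c.png

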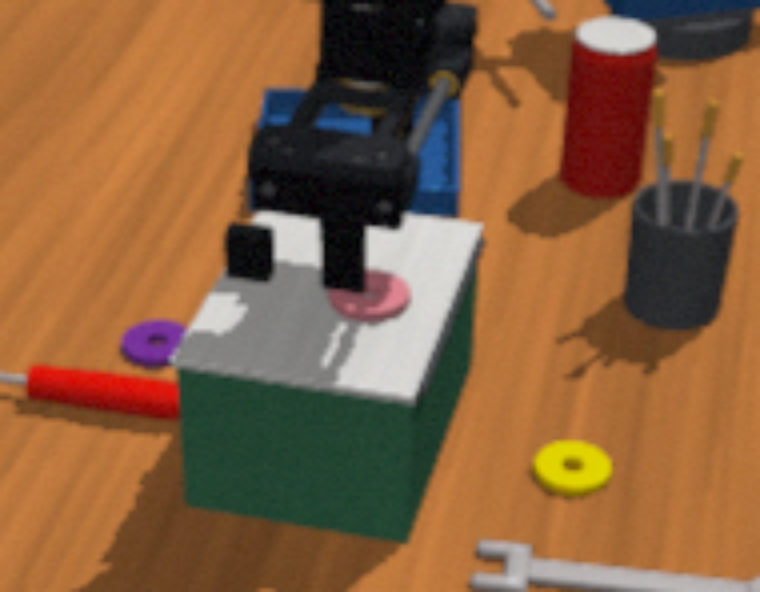

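```bash
python3 - <<'E'
from h import *
d=load('s1'); print(proj(d,[[.5847,-.0124-.05,.141],[.5847,-.0124+.05,.141]]), d['world_from_camera'][:3,3])
h=cv2.cvtColor(d['image'],cv2.COLOR_RGB2HSV)
print(ray(d,[282,200],.124),ray(d,[[276,198]],.141))
E
```

```text
[[275.49763181 205.45830601]
 [285.16795045 180.01677091]] [ 0.75638713 -0.84183309  0.73540847]
[[ 0.58932279 -0.01705693  0.124     ]] [[ 0.5797907 -0.0358041  0.141    ]]
```

```bash
python3 - <<'E'
from h import *
print(ctrl.tcp_to_tips,[x for x in dir(ctrl) if x[0]!='_'],ctrl.get_state()['position'])
d=load('s1')
for z in(.141,.148,.155):print(ray(d,[276,198],z))
E
```

```text
0.022 ['MotionError', 'close_job', 'get_state', 'tcp_to_tips'] [ 0.58469087 -0.01241415  0.16320001]
[[ 0.5797907 -0.0358041  0.141    ]]
[[ 0.58187037 -0.04529623  0.148     ]]
[[ 0.58395004 -0.05478836  0.155     ]]
```

Call:
move_arm --deltas '[{"linear": [0,0,0],"turn": [0,0,0],"claw": 0.2},{"linear": [0,0,0],"turn": [0,0,0],"claw": 0.3},{"linear": [0,0,0],"turn": [0,0,0],"claw": 0.3},{"linear": [0,0,0],"turn": [0,0,0],"claw": 0.3}]'

```text
time: 3.15
position: [0.585, -0.0124, 0.1637]
tool_rot: [3.141, -0.054, 0.002]
ft_force: [0.6, -0.0, 0.1]
grip_width: 0.785
```

```bash
python3 - <<'E'
from h import *
d=shot('scene','s2');s=ctrl.get_state()
p=s['position'];print(p,s['grip_width'],ctrl.tcp_to_tips)
print(proj(d,[p+[0,-.031,-.022],p+[0,-.031,-.01]]))
cv2.imwrite('pics/s2c.png',cv2.resize(cv2.imread('pics/s2.png')[150:240,230:330],None,fx=6,fy=6))
E
```

```text
[ 0.5849312  -0.01240865  0.16349743] 0.7526950947088296 0.022
[[277.55728234 200.14977226]
 [277.61673189 195.59992632]]
```

View pics/s2c.png

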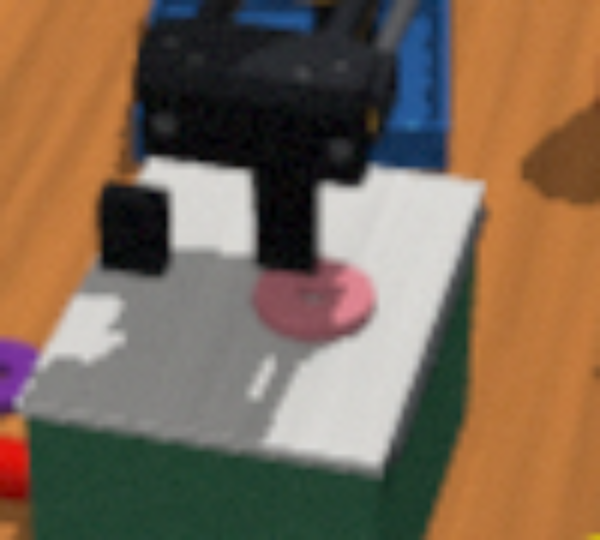

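Call:
move_arm --deltas '[{"linear": [0.03,0,0.3],"turn": [0,0,0],"claw": 0.3},{"linear": [0,0,0.2],"turn": [0,0,0],"claw": 0.3},{"linear": [0,0,0.1],"turn": [0,0,0],"claw": 0.3},{"linear": [0,0,0],"turn": [0,0,0],"claw": 0.3},{"linear": [0,0,0],"turn": [0,0,0],"claw": 0.3}]'

```text
time: 3.62
position: [0.5852, -0.0123, 0.1442]
tool_rot: [-3.141, 0.053, 0.002]
ft_force: [0.3, 0.6, 0.7]
grip_width: 0.7
```

Call:
move_arm --deltas '[{"linear": [0,0,0.1],"turn": [0,0,0],"claw": 0.3},{"linear": [0,0,0],"turn": [0,0,0],"claw": 0.3},{"linear": [0,0,0],"turn": [0,0,0],"claw": 0.3}]'

```text
time: 3.87
position: [0.5855, -0.0123, 0.1418]
tool_rot: [3.141, -0.054, -0.0]
ft_force: [-0.4, 0.4, 0.5]
grip_width: 0.701
```

Call:
move_arm --deltas '[{"linear": [0,0,0.05],"turn": [0,0,0],"claw": 0.4},{"linear": [0,0,0],"turn": [0,0,0],"claw": 0.5},{"linear": [0,0,0],"turn": [0,0,0],"claw": 0.6},{"linear": [0,0,0],"turn": [0,0,0],"claw": 0.6},{"linear": [0,0,0],"turn": [0,0,0],"claw": 0.6},{"linear": [0,0,0],"turn": [0,0,0],"claw": 0.6}]' --grip_force 12

```text
time: 4.37
position: [0.5855, -0.0123, 0.1404]
tool_rot: [3.141, -0.054, 0.0]
ft_force: [0.1, 0.7, -0.6]
grip_width: 0.419
```

```bash
python3 - <<'E'
from h import *
s=ctrl.get_state(); print(s['position'],s['grip_width'],s['ft_force'])
d=shot('scene','s3')
cv2.imwrite('pics/s3c.png',cv2.resize(cv2.imread('pics/s3.png')[150:240,230:330],None,fx=6,fy=6))
E
```

```text
[ 0.58554471 -0.01230504  0.14036551] 0.4191404889139216 [ 0.05350251  0.72045385 -0.63196758]
```

View pics/s3c.png

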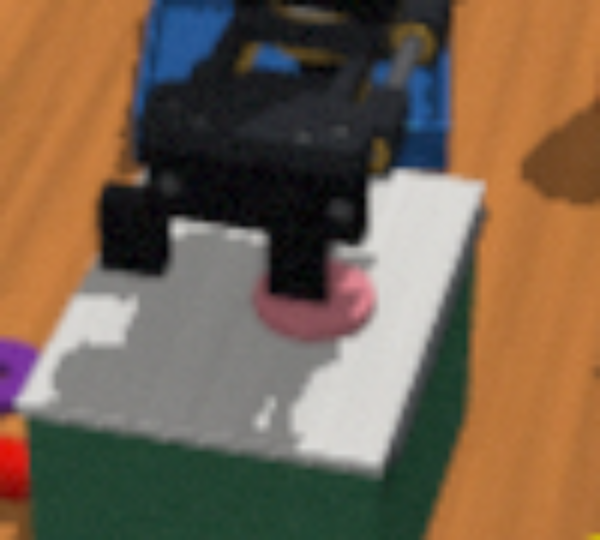

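The fingers closed above the disc: the tip is at about (280,200), the disc has not moved, and the width is 36 mm. The tips sit higher than nominal, so I reopen and feel downward.

Call:
move_arm --deltas '[{"linear": [0,0,0],"turn": [0,0,0],"claw": 0.3},{"linear": [0,0,0],"turn": [0,0,0],"claw": 0.3},{"linear": [0,0,0],"turn": [0,0,0],"claw": 0.3},{"linear": [0,0,0],"turn": [0,0,0],"claw": 0.3},{"linear": [0,0,0.1],"turn": [0,0,0],"claw": 0.3},{"linear": [0,0,0],"turn": [0,0,0],"claw": 0.3},{"linear": [0,0,0],"turn": [0,0,0],"claw": 0.3}]'

```text
time: 5.0
position: [0.5853, -0.0124, 0.137]
tool_rot: [3.141, -0.054, -0.001]
ft_force: [-1.0, 0.4, -0.2]
grip_width: 0.692
```

Call:
move_arm --deltas '[{"linear": [0,0,0.1],"turn": [0,0,0],"claw": 0.3},{"linear": [0,0,0],"turn": [0,0,0],"claw": 0.3},{"linear": [0,0,0],"turn": [0,0,0],"claw": 0.3}]'

```text
time: 5.25
position: [0.5853, -0.0123, 0.134]
tool_rot: [3.141, -0.054, -0.001]
ft_force: [-0.2, -0.8, -0.1]
grip_width: 0.7
```

Call:
move_arm --deltas '[{"linear": [0,0,0.07],"turn": [0,0,0],"claw": 0.3},{"linear": [0,0,0],"turn": [0,0,0],"claw": 0.3},{"linear": [0,0,0],"turn": [0,0,0],"claw": 0.3}]'

```text
time: 5.5
position: [0.5854, -0.0123, 0.1321]
tool_rot: [3.141, -0.054, -0.0]
ft_force: [0.1, -0.3, 0.4]
grip_width: 0.705
```

Call:
move_arm --deltas '[{"linear": [0,0,0.08],"turn": [0,0,0],"claw": 0.3},{"linear": [0,0,0],"turn": [0,0,0],"claw": 0.3},{"linear": [0,0,0],"turn": [0,0,0],"claw": 0.3}]'

```text
time: 5.75
position: [0.5854, -0.0123, 0.1296]
tool_rot: [3.141, -0.054, -0.001]
ft_force: [-0.3, 0.1, -0.4]
grip_width: 0.698
```

Call:
move_arm --deltas '[{"linear": [0,0,0.08],"turn": [0,0,0],"claw": 0.3},{"linear": [0,0,0],"turn": [0,0,0],"claw": 0.3},{"linear": [0,0,0],"turn": [0,0,0],"claw": 0.3}]'

```text
time: 6.0
position: [0.5854, -0.0123, 0.1272]
tool_rot: [3.141, -0.054, -0.001]
ft_force: [-0.2, -0.6, 0.8]
grip_width: 0.698
```

```bash
python3 - <<'E'
from h import *
d=shot('scene','s4');shot('top','t4');s=ctrl.get_state();p=s['position'];print(p,s['grip_width'])
c=cv2.imread('pics/s4.png')[165:225,240:320]
t=cv2.imread('pics/t4.png')[160:250,235:345]
print(proj(load('t4'),p),proj(d,p))
cv2.imwrite('pics/s4c.png',np.hstack([cv2.resize(c,(400,300)),cv2.resize(t,(366,300))]))
E
```

```text
[ 0.58553675 -0.01235224  0.12742877] 0.6981237477663804
[[298.21300994 198.02667938]] [[280.80183639 197.30324734]]
```

View pics/s4c.png

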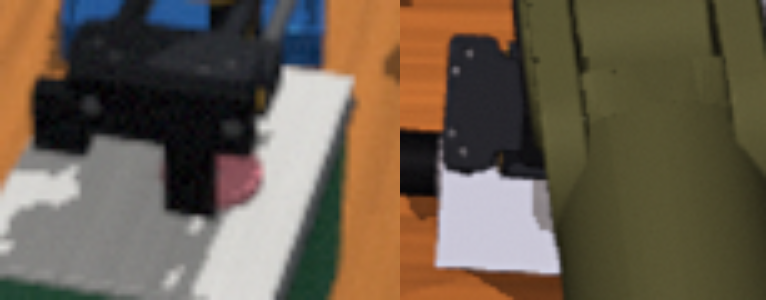

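Call:
move_arm --deltas '[{"linear": [0,0,0.08],"turn": [0,0,0],"claw": 0.3},{"linear": [0,0,0],"turn": [0,0,0],"claw": 0.3},{"linear": [0,0,0],"turn": [0,0,0],"claw": 0.3}]'

```text
time: 6.35
position: [0.5854, -0.0123, 0.1248]
tool_rot: [3.141, -0.054, -0.001]
ft_force: [0.4, 0.7, -0.1]
grip_width: 0.7
```

Call:
move_arm --deltas '[{"linear": [0,0,0],"turn": [0,0,0],"claw": 0.4},{"linear": [0,0,0],"turn": [0,0,0],"claw": 0.4},{"linear": [0,0,0],"turn": [0,0,0],"claw": 0.55},{"linear": [0,0,0],"turn": [0,0,0],"claw": 0.55},{"linear": [0,0,0],"turn": [0,0,0],"claw": 0.55}]' --grip_force 10

```text
time: 6.77
position: [0.5856, -0.0123, 0.1251]
tool_rot: [3.141, -0.054, 0.0]
ft_force: [-0.2, -0.1, 0.1]
grip_width: 0.484
```

Call:
move_arm --deltas '[{"linear": [0,0,0],"turn": [0,0,0],"claw": 0.6},{"linear": [0,0,0],"turn": [0,0,0],"claw": 0.6},{"linear": [0,0,0],"turn": [0,0,0],"claw": 0.6}]'

```text
time: 7.02
position: [0.5856, -0.0124, 0.125]
tool_rot: [3.141, -0.054, 0.0]
ft_force: [0.8, 0.4, -0.1]
grip_width: 0.407
```

```bash
python3 - <<'E'
from h import *
d=shot('scene','s5');s=ctrl.get_state();p=s['position'];print(p,s['grip_width'],s['ft_force'])
h=cv2.cvtColor(d['image'],cv2.COLOR_RGB2HSV)
m=cv2.inRange(h,(160,50,60),(179,255,255));ys,xs=np.nonzero(m[170:230,250:320]);print(len(xs),xs.min()+250,xs.max()+250,ys.min()+170,ys.max()+170)
m=cv2.inRange(cv2.cvtColor(load('scene0')['image'],cv2.COLOR_RGB2HSV),(160,50,60),(179,255,255));ys,xs=np.nonzero(m[170:230,250:320]);print(len(xs),xs.min()+250,xs.max()+250,ys.min()+170,ys.max()+170)
# fingertip: dark pixel lowest near col 272-285
v=h[...,2]
for c in range(270,290,2): r=np.nonzero(v[180:225,c]<45)[0]; print(c, r.max()+180 if len(r) else None, end='; ')
E
```

```text
[ 0.58554221 -0.01235127  0.12503689] 0.4025335577399038 [-0.98018744  0.53654095 -0.18191132]
100 272 304 173 206
234 272 304 173 206
270 193; 272 194; 274 194; 276 204; 278 204; 280 204; 282 205; 284 196; 286 196; 288 196;
```

Call:
move_arm --deltas '[{"linear": [0,0,0],"turn": [0,0,0],"claw": 0.3},{"linear": [0,0,0],"turn": [0,0,0],"claw": 0.3},{"linear": [0,0,0],"turn": [0,0,0],"claw": 0.3},{"linear": [0,0,0],"turn": [0,0,0],"claw": 0.3},{"linear": [0,0,0.1],"turn": [0,0,0],"claw": 0.3},{"linear": [0,0,0],"turn": [0,0,0],"claw": 0.3},{"linear": [0,0,0],"turn": [0,0,0],"claw": 0.3}]'

```text
time: 7.65
position: [0.5853, -0.0123, 0.1217]
tool_rot: [3.141, -0.054, -0.001]
ft_force: [0.1, 0.7, 0.1]
grip_width: 0.694
```

Call:
move_arm --deltas '[{"linear": [0,0,0.08],"turn": [0,0,0],"claw": 0.3},{"linear": [0,0,0],"turn": [0,0,0],"claw": 0.3},{"linear": [0,0,0],"turn": [0,0,0],"claw": 0.3}]'

```text
time: 7.9
position: [0.5854, -0.0124, 0.1194]
tool_rot: [3.141, -0.054, -0.001]
ft_force: [0.0, 0.2, -0.5]
grip_width: 0.703
```

Call:
move_arm --deltas '[{"linear": [0,0,0.07],"turn": [0,0,0],"claw": 0.3},{"linear": [0,0,0],"turn": [0,0,0],"claw": 0.3},{"linear": [0,0,0],"turn": [0,0,0],"claw": 0.3}]'

```text
time: 8.15
position: [0.5854, -0.0124, 0.1174]
tool_rot: [3.141, -0.054, -0.0]
ft_force: [0.4, 0.9, -0.6]
grip_width: 0.7
```

```bash
cat > q.py <<'E'
from h import *
import sys
d=shot('scene',sys.argv[1]);s=ctrl.get_state();p=s['position'];print(p,s['grip_width'],s['ft_force'])
h=cv2.cvtColor(d['image'],cv2.COLOR_RGB2HSV);v=h[...,2]
m=cv2.inRange(h,(160,50,60),(179,255,255));ys,xs=np.nonzero(m[170:230,250:320]);print(len(xs),xs.min()+250,xs.max()+250,ys.min()+170,ys.max()+170)
for c in range(270,290,2): r=np.nonzero(v[180:225,c]<45)[0]; print(c, r.max()+180 if len(r) else None, end='; ')
for z in(.116,.12,.124,.13): print(ray(d,[279,max(np.nonzero(v[180:225,279]<45)[0])+180.5],z))
E
python3 q.py s6
```

```text
[ 0.58549059 -0.0123411   0.11747653] 0.6969960312125986 [ 0.12608393 -1.41663624 -0.23178029]
61 272 304 173 206
270 196; 272 197; 274 210; 276 210; 278 210; 280 211; 282 211; 284 199; 286 199; 288 199; [[ 0.58971737 -0.04925997  0.116     ]]
[[ 0.59079368 -0.05437823  0.12      ]]
[[ 0.59187    -0.05949649  0.124     ]]
[[ 0.59348447 -0.06717387  0.13      ]]
```

Call:
move_arm --deltas '[{"linear": [0,0,0.07],"turn": [0,0,0],"claw": 0.3},{"linear": [0,0,0],"turn": [0,0,0],"claw": 0.3},{"linear": [0,0,0],"turn": [0,0,0],"claw": 0.3}]'

```text
time: 8.45
position: [0.5858, -0.0123, 0.1167]
tool_rot: [3.141, -0.054, 0.001]
ft_force: [-2.6, -0.7, 7.0]
grip_width: 0.697
```

Call:
move_arm --deltas '[{"linear": [0,0,0],"turn": [0,0,0],"claw": 0.6},{"linear": [0,0,0],"turn": [0,0,0],"claw": 0.6},{"linear": [0,0,0],"turn": [0,0,0],"claw": 0.6},{"linear": [0,0,0],"turn": [0,0,0],"claw": 0.6},{"linear": [0,0,0],"turn": [0,0,0],"claw": 0.6},{"linear": [0,0,0],"turn": [0,0,0],"claw": 0.6}]'

```text
time: 8.95
position: [0.5866, -0.012, 0.1168]
tool_rot: [3.141, -0.053, 0.004]
ft_force: [0.3, -0.1, 6.4]
grip_width: 0.522
```

The grip is at 45.4 mm, so the disc is held. Contact shows the tips lie about at the reported TCP z. Lifting.

Call:
move_arm --deltas '[{"linear": [0,0,-0.1],"turn": [0,0,0],"claw": 0.7},{"linear": [0,0,-0.2],"turn": [0,0,0],"claw": 0.7},{"linear": [0,0,-0.5],"turn": [0,0,0],"claw": 0.7},{"linear": [0,0,-0.6],"turn": [0,0,0],"claw": 0.7},{"linear": [0,0,-0.6],"turn": [0,0,0],"claw": 0.7},{"linear": [0,0,0],"turn": [0,0,0],"claw": 0.7}]' --grip_force 20

```text
time: 9.45
position: [0.5877, -0.0122, 0.1793]
tool_rot: [3.141, -0.054, 0.009]
ft_force: [0.9, 0.7, 0.6]
grip_width: 0.521
```

```bash
python3 q.py s7
```

```text
[ 0.58680132 -0.0122893   0.17740992] 0.5202127597711508 [-0.08472691 -0.13865121 -1.63782592]
84 273 304 172 182
270 None; 272 None; 274 None; 276 184; 278 184; 280 185; 282 185; 284 185; 286 None; 288 None; [[0.56818192 0.04853279 0.116     ]]
[[0.5693973  0.04278301 0.12      ]]
[[0.57061269 0.03703323 0.124     ]]
[[0.57243577 0.02840856 0.13      ]]
```

Call:
move_arm --deltas '[{"linear": [-0.26,-0.93,0],"turn": [0,0,0],"claw": 0.7},{"linear": [-0.26,-0.93,0],"turn": [0,0,0],"claw": 0.7},{"linear": [-0.26,-0.93,0],"turn": [0,0,0],"claw": 0.7},{"linear": [-0.26,-0.93,0],"turn": [0,0,0],"claw": 0.7},{"linear": [-0.26,-0.93,0],"turn": [0,0,0],"claw": 0.7},{"linear": [-0.26,-0.93,0],"turn": [0,0,0],"claw": 0.7},{"linear": [-0.26,-0.93,0],"turn": [0,0,0],"claw": 0.7},{"linear": [-0.26,-0.93,0],"turn": [0,0,0],"claw": 0.7},{"linear": [-0.26,-0.93,0],"turn": [0,0,0],"claw": 0.7},{"linear": [-0.26,-0.93,0],"turn": [0,0,0],"claw": 0.7},{"linear": [-0.26,-0.93,0],"turn": [0,0,0],"claw": 0.7},{"linear": [-0.26,-0.93,0],"turn": [0,0,0],"claw": 0.7},{"linear": [0,0,0.9],"turn": [0,0,0],"claw": 0.7},{"linear": [0,0,0.9],"turn": [0,0,0],"claw": 0.7},{"linear": [0,0,0.9],"turn": [0,0,0],"claw": 0.7},{"linear": [0,0,0.9],"turn": [0,0,0],"claw": 0.7},{"linear": [0,0,0.7],"turn": [0,0,0],"claw": 0.7},{"linear": [0,0,0.4],"turn": [0,0,0],"claw": 0.7},{"linear": [0,0,0],"turn": [0,0,0],"claw": 0.7},{"linear": [0,0,0],"turn": [0,0,0],"claw": 0.7}]'

```text
time: 11.17
position: [0.5029, 0.3253, 0.0339]
tool_rot: [3.141, -0.053, -0.002]
ft_force: [0.2, 1.2, 0.6]
grip_width: 0.521
```

Call:
move_arm --deltas '[{"linear": [0,0,0.4],"turn": [0,0,0],"claw": 0.7},{"linear": [0,0,0.25],"turn": [0,0,0],"claw": 0.7},{"linear": [0,0,0.1],"turn": [0,0,0],"claw": 0.7},{"linear": [0,0,0],"turn": [0,0,0],"claw": 0.7},{"linear": [0,0,0],"turn": [0,0,0],"claw": 0.7}]'

```text
time: 11.58
position: [0.5035, 0.3255, 0.012]
tool_rot: [3.141, -0.054, 0.0]
ft_force: [0.8, 0.4, -0.7]
grip_width: 0.516
```

Call:
move_arm --deltas '[{"linear": [0,0,0.07],"turn": [0,0,0],"claw": 0.7},{"linear": [0,0,0],"turn": [0,0,0],"claw": 0.7},{"linear": [0,0,0],"turn": [0,0,0],"claw": 0.7}]'

```text
time: 11.83
position: [0.5035, 0.3255, 0.01]
tool_rot: [3.141, -0.054, 0.001]
ft_force: [0.6, -0.8, 0.2]
grip_width: 0.521
```

Call:
move_arm --deltas '[{"linear": [0,0,0.07],"turn": [0,0,0],"claw": 0.7},{"linear": [0,0,0],"turn": [0,0,0],"claw": 0.4},{"linear": [0,0,0],"turn": [0,0,0],"claw": 0.3},{"linear": [0,0,0],"turn": [0,0,0],"claw": 0.2},{"linear": [0,0,0],"turn": [0,0,0],"claw": 0.2},{"linear": [0,0,0],"turn": [0,0,0],"claw": 0.2},{"linear": [0,0,-0.3],"turn": [0,0,0],"claw": 0.2},{"linear": [0,0,-0.7],"turn": [0,0,0],"claw": 0.2},{"linear": [0,0,-1],"turn": [0,0,0],"claw": 0.2},{"linear": [0,0,-1],"turn": [0,0,0],"claw": 0.2},{"linear": [0,0,-1],"turn": [0,0,0],"claw": 0.2},{"linear": [0,0,-1],"turn": [0,0,0],"claw": 0.2},{"linear": [0,0,-1],"turn": [0,0,0],"claw": 0.2},{"linear": [0,0,0],"turn": [0,0,0],"claw": 0.2}]'

```text
time: 13.0
position: [0.506, 0.3282, 0.1954]
tool_rot: [-3.136, 0.053, -0.016]
ft_force: [1.4, 0.8, 0.7]
grip_width: 0.799
```

```bash
python3 - <<'E'
from h import *
d=shot('scene','s8');t=shot('top','t8')
for q,w,n in((d,(240,130,320,200),'scene'),(t,(80,180,210,300),'top')):
    h=cv2.cvtColor(q['image'],cv2.COLOR_RGB2HSV);m=cv2.inRange(h,(155,50,60),(179,255,255))[w[1]:w[3],w[0]:w[2]]
    ys,xs=np.nonzero(m)
    if len(xs): print(n,len(xs),xs.mean()+w[0],ys.mean()+w[1],ray(q,[(xs.min()+xs.max())/2+w[0],(ys.min()+ys.max())/2+w[1]],.012))
print(proj(d,[[.504,.327,.012]]),proj(t,[[.504,.327,.012]]))
E
```

```text
scene 150 277.7 160.10666666666665 [[0.50548411 0.3254942  0.012     ]]
top 42 142.0952380952381 238.78571428571428 [[0.50359556 0.34108491 0.012     ]]
[[277.62073882 160.18094646]] [[146.68373196 234.49452424]]
```

Disc is in the tray at about (0.505, 0.325). Next, the fin.

Call:
move_arm --deltas '[{"linear": [0.05,0.98,0],"turn": [0,0,0],"claw": 0.3},{"linear": [0.05,0.98,0],"turn": [0,0,0],"claw": 0.3},{"linear": [0.05,0.98,0],"turn": [0,0,0],"claw": 0.3},{"linear": [0.05,0.98,0],"turn": [0,0,0],"claw": 0.3},{"linear": [0.05,0.98,0],"turn": [0,0,0],"claw": 0.3},{"linear": [0.05,0.98,0],"turn": [0,0,0],"claw": 0.3},{"linear": [0.05,0.98,0],"turn": [0,0,0],"claw": 0.3},{"linear": [0.05,0.98,0],"turn": [0,0,0],"claw": 0.3},{"linear": [0.05,0.98,0],"turn": [0,0,0],"claw": 0.3},{"linear": [0.05,0.98,0],"turn": [0,0,0],"claw": 0.3},{"linear": [0.05,0.98,0],"turn": [0,0,0],"claw": 0.3},{"linear": [0,0,0],"turn": [0,0,0],"claw": 0.3},{"linear": [0,0,0],"turn": [0,0,0],"claw": 0.3}]'

```text
time: 14.18
position: [0.5078, -0.0005, 0.1863]
tool_rot: [3.141, -0.061, -0.004]
ft_force: [0.2, 1.7, -0.1]
grip_width: 0.699
```

Call:
move_arm --deltas '[{"linear": [0.15,-0.08,0],"turn": [0,0,0],"claw": 0.3},{"linear": [0,0,0.8],"turn": [0,0,0],"claw": 0.3},{"linear": [0,0,0.7],"turn": [0,0,0],"claw": 0.3},{"linear": [0,0,0.4],"turn": [0,0,0],"claw": 0.3},{"linear": [0,0,0.2],"turn": [0,0,0],"claw": 0.3},{"linear": [0,0,0],"turn": [0,0,0],"claw": 0.3},{"linear": [0,0,0],"turn": [0,0,0],"claw": 0.3}]'

```text
time: 14.77
position: [0.5138, 0.0047, 0.1251]
tool_rot: [-3.141, 0.052, -0.0]
ft_force: [-0.4, -0.0, -0.1]
grip_width: 0.701
```

Call:
move_arm --deltas '[{"linear": [0,0,0],"turn": [0,0,0],"claw": 0.5},{"linear": [0,0,0],"turn": [0,0,0],"claw": 0.7},{"linear": [0,0,0],"turn": [0,0,0],"claw": 0.9},{"linear": [0,0,0],"turn": [0,0,0],"claw": 1},{"linear": [0,0,0],"turn": [0,0,0],"claw": 1},{"linear": [0,0,0],"turn": [0,0,0],"claw": 1},{"linear": [0,0,0],"turn": [0,0,0],"claw": 1}]' --grip_force 20

```text
time: 15.35
position: [0.5135, 0.0039, 0.1248]
tool_rot: [3.141, -0.054, 0.0]
ft_force: [0.1, 0.4, -0.0]
grip_width: 0.254
```

Call:
move_arm --deltas '[{"linear": [0,0,0],"turn": [0,0,0],"claw": 1},{"linear": [0,0,0],"turn": [0,0,0],"claw": 1},{"linear": [0,0,0],"turn": [0,0,0],"claw": 1},{"linear": [0,0,0],"turn": [0,0,0],"claw": 1}]' --grip_force 25

```text
time: 15.68
position: [0.5134, 0.0019, 0.1248]
tool_rot: [3.139, -0.056, -0.0]
ft_force: [-0.5, -5.5, 1.4]
grip_width: 0.16
```

```bash
python3 - <<'E'
import numpy as np
R=np.hypot(115,34);p=np.arctan2(34,115)+np.radians(np.linspace(0,100,26))
x=-R*np.cos(p);z=R*np.sin(p)
for a,b in zip(np.diff(x)/30,-np.diff(z)/30):print(round(a,2),round(b,2))
E
```

```text
0.09 -0.26
0.11 -0.26
0.12 -0.25
0.14 -0.24
0.16 -0.23
0.17 -0.22
0.19 -0.21
0.2 -0.19
0.22 -0.18
0.23 -0.16
0.24 -0.15
0.25 -0.13
0.26 -0.11
0.26 -0.09
0.27 -0.07
0.27 -0.06
0.28 -0.04
0.28 -0.02
0.28 0.0
0.28 0.02
0.28 0.04
0.27 0.06
0.27 0.08
0.26 0.1
0.25 0.12
```

Call:
move_arm --deltas '[{"linear": [0,0.05,0],"turn": [0,0,0],"claw": 1},{"linear": [0.09,0,-0.26],"turn": [0,0,0],"claw": 1},{"linear": [0.11,0,-0.26],"turn": [0,0,0],"claw": 1},{"linear": [0.12,0,-0.25],"turn": [0,0,0],"claw": 1},{"linear": [0.14,0,-0.24],"turn": [0,0,0],"claw": 1},{"linear": [0.16,0,-0.23],"turn": [0,0,0],"claw": 1},{"linear": [0,0,0],"turn": [0,0,0],"claw": 1}]'

```text
time: 16.27
position: [0.531, 0.0012, 0.1632]
tool_rot: [3.14, -0.054, -0.006]
ft_force: [-7.3, -3.3, 2.7]
grip_width: 0.159
```

Call:
move_arm --deltas '[{"linear": [0.17,0,-0.22],"turn": [0,0,0],"claw": 1},{"linear": [0.19,0,-0.21],"turn": [0,0,0],"claw": 1},{"linear": [0.2,0,-0.19],"turn": [0,0,0],"claw": 1},{"linear": [0.22,0,-0.18],"turn": [0,0,0],"claw": 1},{"linear": [0.23,0,-0.16],"turn": [0,0,0],"claw": 1},{"linear": [0.24,0,-0.15],"turn": [0,0,0],"claw": 1},{"linear": [0.25,0,-0.13],"turn": [0,0,0],"claw": 1},{"linear": [0.26,0,-0.11],"turn": [0,0,0],"claw": 1},{"linear": [0.26,0,-0.09],"turn": [0,0,0],"claw": 1},{"linear": [0.27,0,-0.07],"turn": [0,0,0],"claw": 1},{"linear": [0,0,0],"turn": [0,0,0],"claw": 1}]'

```text
time: 17.18
position: [0.6017, -0.0012, 0.2095]
tool_rot: [3.14, -0.055, 0.001]
ft_force: [-2.9, -3.6, 3.9]
grip_width: 0.161
```

Call:
move_arm --deltas '[{"linear": [0.27,0,-0.06],"turn": [0,0,0],"claw": 1},{"linear": [0.28,0,-0.04],"turn": [0,0,0],"claw": 1},{"linear": [0.28,0,-0.02],"turn": [0,0,0],"claw": 1},{"linear": [0.28,0,0],"turn": [0,0,0],"claw": 1},{"linear": [0.28,0,0.02],"turn": [0,0,0],"claw": 1},{"linear": [0.28,0,0.04],"turn": [0,0,0],"claw": 1},{"linear": [0.27,0,0.06],"turn": [0,0,0],"claw": 1},{"linear": [0.27,0,0.08],"turn": [0,0,0],"claw": 1},{"linear": [0.26,0,0.1],"turn": [0,0,0],"claw": 1},{"linear": [0,0,0],"turn": [0,0,0],"claw": 1},{"linear": [0,0,0],"turn": [0,0,0],"claw": 1},{"linear": [0,0,0],"turn": [0,0,0],"claw": 1}]'

```text
time: 18.18
position: [0.6769, -0.0038, 0.2035]
tool_rot: [3.141, -0.055, 0.008]
ft_force: [3.0, -4.8, 4.4]
grip_width: 0.159
```

Call:
move_arm --deltas '[{"linear": [0,0,0],"turn": [0,0,0],"claw": 0.6},{"linear": [0,0,0],"turn": [0,0,0],"claw": 0.4},{"linear": [0,0,0],"turn": [0,0,0],"claw": 0.4},{"linear": [0,0,0],"turn": [0,0,0],"claw": 0.4},{"linear": [0,0,0],"turn": [0,0,0],"claw": 0.4},{"linear": [0,0,-0.5],"turn": [0,0,0],"claw": 0.4},{"linear": [0,0,-0.9],"turn": [0,0,0],"claw": 0.4},{"linear": [0,0,-0.9],"turn": [0,0,0],"claw": 0.4},{"linear": [0,0,-0.9],"turn": [0,0,0],"claw": 0.4},{"linear": [-0.7,0.7,0],"turn": [0,0,0],"claw": 0.4},{"linear": [-0.7,0.7,0],"turn": [0,0,0],"claw": 0.4},{"linear": [-0.7,0.7,0],"turn": [0,0,0],"claw": 0.4},{"linear": [-0.7,0.7,0],"turn": [0,0,0],"claw": 0.4},{"linear": [-0.7,0.7,0],"turn": [0,0,0],"claw": 0.4},{"linear": [-0.7,0.7,0],"turn": [0,0,0],"claw": 0.4},{"linear": [-0.7,0.7,0],"turn": [0,0,0],"claw": 0.4},{"linear": [-0.7,0.7,0],"turn": [0,0,0],"claw": 0.4},{"linear": [-0.7,0.7,0],"turn": [0,0,0],"claw": 0.4},{"linear": [-0.7,0.7,0],"turn": [0,0,0],"claw": 0.4},{"linear": [0,0,0],"turn": [0,0,0],"claw": 0.4}]'

```text
time: 19.85
position: [0.4534, -0.2111, 0.298]
tool_rot: [3.138, -0.067, -0.003]
ft_force: [-1.0, -0.7, -0.8]
grip_width: 0.601
```

```bash
python3 - <<'E'
from h import *
t=shot('top','t9');s=shot('scene','s9')
a=cv2.imread('pics/t9.png')[150:270,220:360];b=cv2.imread('pics/s9.png')[120:280,220:330]
cv2.imwrite('pics/o9.png',np.hstack([cv2.resize(a,(490,420)),cv2.resize(b,(289,420))]))
E
```

```text
(no output)
```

View pics/o9.png

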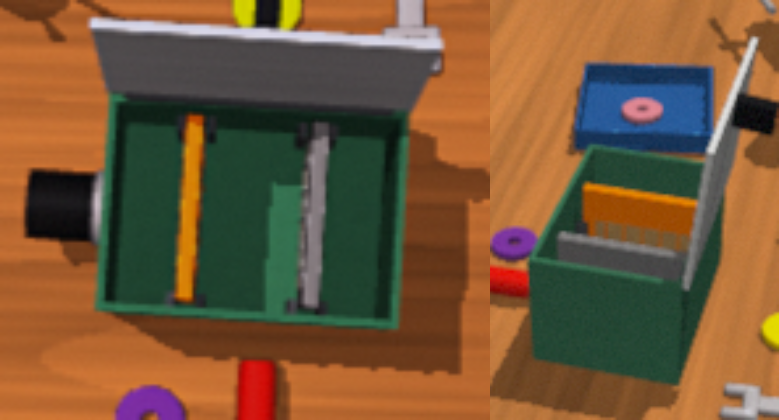

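Flap stands past upright, the pink disc is flat in the tray, orange plate is in the +y slot (top px ≈ (274,209)), and grey is in the other.

```bash
python3 - <<'E'
from h import *
from m import blob,rect
t=load('t9');s=load('s9')
o=blob(t,(8,150,100),(22,255,255),(262,178,290,242));print(rect(t,o,.1))
o=blob(s,(8,150,100),(22,255,255),(238,180,290,225));print(o[:,0].min(0),o[:,0].max(0))
print(proj(s,[[.563,.038,.1]]))
hull=cv2.approxPolyDP(cv2.convexHull(o),3,True)[:,0]; print(hull.tolist(), ray(s,hull,.1)[:,:2].round(3).tolist())
print(ctrl.get_state()['position'])
E
```

```text
disc top (583, -9, 43, 43, 1.6)
disc scene (588, -13, 44, 45, 13.4)
flap (562, 1, 185, 133, 88.0)
fin (511, 2, 12, 25, 85.8) [287 228] [294 240]
fin scene px [247 181] [257 195]
tray@.025 (504, 327, 149, 152, 10.0)
plate (463, -296, 169, 169, 11.5)
plate scene (468, -298, 169, 170, 11.5)
(564, 38, 12, 110, 88.1)
[255 189] [289 213]
[[275.79094123 193.31693599]]
[[255, 190], [289, 194], [289, 208], [285, 213], [258, 209]] [[0.512, 0.04], [0.594, 0.042], [0.605, -0.011], [0.6, -0.031], [0.538, -0.031]]
[ 0.45701206 -0.20639453  0.29800766]
```

Call:
move_arm --deltas '[{"linear": [0.36,-0.92,0],"turn": [0,0,0],"claw": 0.55},{"linear": [0.36,-0.92,0],"turn": [0,0,0],"claw": 0.55},{"linear": [0.36,-0.92,0],"turn": [0,0,0],"claw": 0.55},{"linear": [0.36,-0.92,0],"turn": [0,0,0],"claw": 0.55},{"linear": [0.36,-0.92,0],"turn": [0,0,0],"claw": 0.55},{"linear": [0.36,-0.92,0],"turn": [0,0,0],"claw": 0.55},{"linear": [0.36,-0.92,0],"turn": [0,0,0],"claw": 0.55},{"linear": [0.36,-0.92,0],"turn": [0,0,0],"claw": 0.55},{"linear": [0.36,-0.92,0],"turn": [0,0,0],"claw": 0.55},{"linear": [0,0,0.9],"turn": [0,0,0],"claw": 0.55},{"linear": [0,0,0.9],"turn": [0,0,0],"claw": 0.55},{"linear": [0,0,0.9],"turn": [0,0,0],"claw": 0.55},{"linear": [0,0,0.8],"turn": [0,0,0],"claw": 0.55},{"linear": [0,0,0.5],"turn": [0,0,0],"claw": 0.55},{"linear": [0,0,0],"turn": [0,0,0],"claw": 0.55},{"linear": [0,0,0],"turn": [0,0,0],"claw": 0.55}]'

```text
time: 21.28
position: [0.5629, 0.0408, 0.1774]
tool_rot: [-3.14, 0.05, 0.003]
ft_force: [0.4, 0.4, -0.1]
grip_width: 0.452
```

Call:
move_arm --deltas '[{"linear": [0.03,0.09,0.4],"turn": [0,0,0],"claw": 0.55},{"linear": [0,0,0.7],"turn": [0,0,0],"claw": 0.55},{"linear": [0,0,0.7],"turn": [0,0,0],"claw": 0.55},{"linear": [0,0,0.5],"turn": [0,0,0],"claw": 0.55},{"linear": [0,0,0.4],"turn": [0,0,0],"claw": 0.55},{"linear": [0,0,0.3],"turn": [0,0,0],"claw": 0.55},{"linear": [0,0,0.3],"turn": [0,0,0],"claw": 0.55},{"linear": [0,0,0],"turn": [0,0,0],"claw": 0.55},{"linear": [0,0,0],"turn": [0,0,0],"claw": 0.55}]'

```text
time: 22.03
position: [0.5643, 0.0365, 0.079]
tool_rot: [-3.141, 0.053, -0.0]
ft_force: [-0.7, 0.1, -0.2]
grip_width: 0.451
```

Call:
move_arm --deltas '[{"linear": [0,0,0],"turn": [0,0,0],"claw": 0.7},{"linear": [0,0,0],"turn": [0,0,0],"claw": 0.8},{"linear": [0,0,0],"turn": [0,0,0],"claw": 0.9},{"linear": [0,0,0],"turn": [0,0,0],"claw": 1},{"linear": [0,0,0],"turn": [0,0,0],"claw": 1},{"linear": [0,0,0],"turn": [0,0,0],"claw": 1},{"linear": [0,0,0],"turn": [0,0,0],"claw": 1},{"linear": [0,0,0],"turn": [0,0,0],"claw": 1}]' --grip_force 30

```text
time: 22.7
position: [0.5642, 0.0363, 0.0791]
tool_rot: [3.141, -0.054, 0.0]
ft_force: [1.2, -0.6, 1.4]
grip_width: 0.111
```

Call:
move_arm --deltas '[{"linear": [0,0,-0.1],"turn": [0,0,0],"claw": 1},{"linear": [0,0,-0.2],"turn": [0,0,0],"claw": 1},{"linear": [0,0,-0.3],"turn": [0,0,0],"claw": 1},{"linear": [0,0,-0.4],"turn": [0,0,0],"claw": 1},{"linear": [0,0,-0.4],"turn": [0,0,0],"claw": 1},{"linear": [0,0,-0.4],"turn": [0,0,0],"claw": 1},{"linear": [0,0,-0.4],"turn": [0,0,0],"claw": 1},{"linear": [0,0,-0.4],"turn": [0,0,0],"claw": 1},{"linear": [0,0,-0.4],"turn": [0,0,0],"claw": 1},{"linear": [0,0,-0.4],"turn": [0,0,0],"claw": 1},{"linear": [0,0,-0.4],"turn": [0,0,0],"claw": 1},{"linear": [0,0,-0.4],"turn": [0,0,0],"claw": 1},{"linear": [0,0,-0.4],"turn": [0,0,0],"claw": 1},{"linear": [0,0,-0.3],"turn": [0,0,0],"claw": 1},{"linear": [0,0,0],"turn": [0,0,0],"claw": 1},{"linear": [0,0,0],"turn": [0,0,0],"claw": 1},{"linear": [0,0,0],"turn": [0,0,0],"claw": 1}]' --grip_force 40

```text
time: 24.12
position: [0.5637, 0.0363, 0.2252]
tool_rot: [3.141, -0.054, -0.002]
ft_force: [0.1, 0.3, -0.0]
grip_width: 0.111
```

```bash
python3 - <<'E'
from h import *
s=shot('scene','s10');st=ctrl.get_state();print(st['position'],st['grip_width'],st['ft_force'])
cv2.imwrite('pics/o10.png',cv2.resize(cv2.imread('pics/s10.png')[80:280,180:350],(510,600)))
E
```

```text
[0.56352488 0.03633403 0.22491047] 0.106960244646359 [-0.68816031 -0.26111472 -0.91567939]
```

View pics/o10.png

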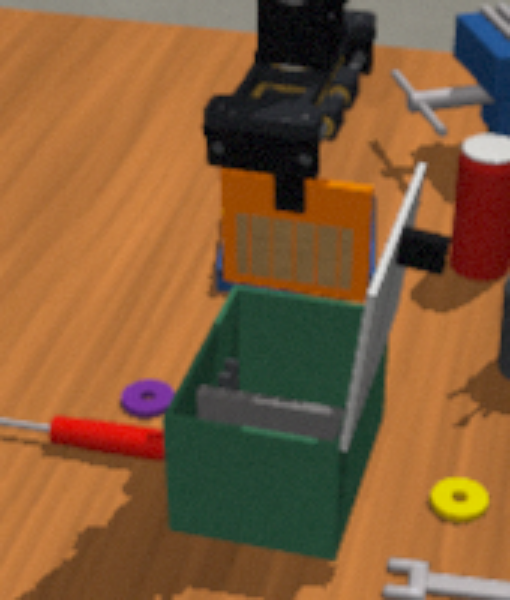

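Call:
move_arm --deltas '[{"linear": [-0.1,0.3,0],"turn": [0,0,0],"claw": 1},{"linear": [-0.2,0.6,0],"turn": [0,0,0],"claw": 1},{"linear": [-0.23,0.9,0],"turn": [0,0,0],"claw": 1},{"linear": [-0.23,0.9,0],"turn": [0,0,0],"claw": 1},{"linear": [-0.23,0.9,0],"turn": [0,0,0],"claw": 1},{"linear": [-0.23,0.9,0],"turn": [0,0,0],"claw": 1},{"linear": [-0.23,0.9,0],"turn": [0,0,0],"claw": 1},{"linear": [-0.23,0.9,0],"turn": [0,0,0],"claw": 1},{"linear": [-0.23,0.9,0],"turn": [0,0,0],"claw": 1},{"linear": [-0.23,0.9,0],"turn": [0,0,0],"claw": 1},{"linear": [-0.23,0.9,0],"turn": [0,0,0],"claw": 1},{"linear": [-0.23,0.9,0],"turn": [0,0,0],"claw": 1},{"linear": [-0.23,0.9,0],"turn": [0,0,0],"claw": 1},{"linear": [-0.06,0.3,0],"turn": [0,0,0],"claw": 1},{"linear": [-0.03,0.1,0],"turn": [0,0,0],"claw": 1},{"linear": [0,0,0],"turn": [0,0,0],"claw": 1},{"linear": [0,0,0],"turn": [0,0,0],"claw": 1},{"linear": [0,0,0],"turn": [0,0,0],"claw": 1},{"linear": [0,0,0],"turn": [0,0,0],"claw": 1},{"linear": [0,0,0],"turn": [0,0,0],"claw": 1}]'

```text
time: 25.83
position: [0.4656, -0.2952, 0.226]
tool_rot: [3.141, -0.05, 0.0]
ft_force: [0.2, -0.5, -0.5]
grip_width: 0.112
```

```bash
python3 - <<'E'
from h import *
s=shot('scene','s11');st=ctrl.get_state();print(st['position'],st['grip_width'],st['ft_force'],abs(st['qd']).max())
E
```

```text
[ 0.46548075 -0.29547284  0.22595051] 0.11539182625824672 [ 0.36491852  0.54667603 -0.94300896] 0.0046886012819636076
```

View pics/s11.png

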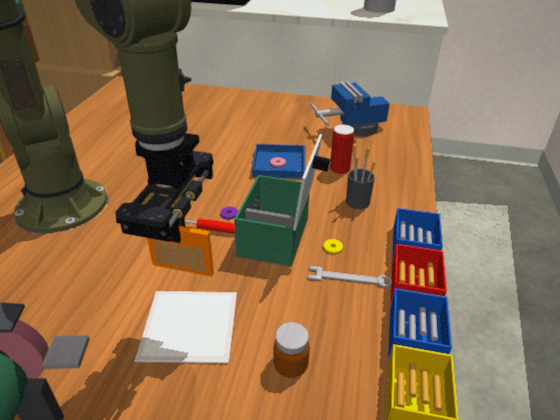

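```bash
python3 - <<'E'
from h import *
s=load('s11'); print(proj(s,[[.465,-.296,.151],[.465,-.296,.246]]), ray(s,[181,267],.151))
print(ctrl.close_job())
E
```

```text
[[179.62419101 268.81576122]
 [172.99552143 226.88281626]] [[ 0.46563019 -0.291194    0.151     ]]
the job is handed in; nothing more can be done
None
```

I completed all the steps and handed the job in at about 26 s of the 64 s allowed; no verdict was reported.

- **Disc:** the pink disc lies flat in the blue tray at about (0.505, 0.325) m, within a few mm of the tray's centre.
- **Flap:** I swung it to about 1.7 rad and let go; the later images show it still standing open.
- **Filter:** the orange plate is held at a gripper opening of about 10 mm and 40 N, upright and at rest. It is about 5 mm from the catch plate's centre, with its lower edge about 15 cm above the bench. The image and the arm's reading agreed to about 5 mm.
- **Other things:** the grey filter is in its slot, and the tools and containers look unmoved in the last picture. I judged these by eye and did not measure them.

**Disagreement:** by touch, the fingertips sit at about the reported TCP height, not 22 mm ahead of it as stated. Because of this, the first two tries at the disc closed above it without touching it. I then felt down to the flap (about 7 N) and used that height for the later grasps.

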